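# Third hand at the amplifier dock

## Robot

A 6-joint arm with a two-finger parallel gripper is mounted at the origin on the work surface. World frame = base frame: x ahead of the robot, y to its left, z up, the work surface at z = 0. Lengths are in mm, angles in rad, forces in N, time in s.
With the tool pointing down it reaches from about 400 to 925 mm from the base axis. Payload 12.5 kg.
Tool frame: the origin (TCP) lies midway between the tips of the shut fingers; the grasp point (between the pads) lies 19 mm behind it; z points along the fingers, y is the direction in which the jaws open and shut (so a half turn about z gives the same grasp; the last joint's range is limited). The gripper opens to 95 mm and grips with 3 to 60 N. Pads are 20 mm wide; open, the fingers measure 119 mm over their backs; the gripper's body (75 mm by 180 mm) begins 59 mm behind the grasp point.
Start: joints at [-0.106, 0.491, 1.559, -0, 1.092, -0.106], TCP at [625.017, 0.021, 214.661] pointing down, gripper open.
Joint ranges: [-3.1, 3.1], [-0.84, 2.19], [0.05, 2.79], [-1.13, 4.28], [0.06, 2.93], [-2.69, 2.69]. Speed limits (rad/s): [2.22, 2.22, 2.79, 3.14, 3.14, 3.14].

## Interface

Orientations are given as [roll, pitch, yaw] about the fixed x, y, z axes, in that order (R = Rz(yaw) Ry(pitch) Rx(roll)).
In Python, from cell import env, eyes, job_done, boxes_of, regions_of gives the robot as it stands.
- The arm moves only by the tool send_rows, never from a script. Its argument "plan" is text: rows parted by semicolons, each of 5 numbers parted by spaces: the shift along the tool's x, y, z in mm, then the turn about the tool's z in rad, then the finger opening in mm, from 0 to 95.1. In form: x y z roll gripper; .... A call has 1 to 8 rows; each row shifts and turns the pose as measured when the row begins, along the tool's axes as they then stand; what a row does not reach is not made up. A row lasts 1/10 s, in which the tool goes at most 50 mm and 8.59 degrees, less where a joint would pass 70% of its speed; a pose out of reach is approached as far as the arm can. A call with a gripper value outside its range is refused whole. The fingers move at their own pace and stop on an object; the grip force is fixed at half the most. Time passes only in rows, so rows that do not move let the fingers close. It gives the time, the measured TCP pose, the force and the opening at its end, in the units of the state.
- env.state(): the state, without advancing time (a new reading comes with each control period).
- eyes.read_camera(name): name is "scene" or "side" or "wrist"; returns a dict with "image" (420x560x3 uint8, red, green, blue), "vertical_fov" (degrees; the focal length in pixels is half the picture's height over the tangent of half this angle, whatever the lens; pixels are square), "cx", "cy" (the principal point, pixels), "extrinsics" (4x4, takes a point from camera to world coordinates). Camera axes: x right, y up, looking along -z (the intrinsics and any distortion apply to the point x, -y, -z); pixel columns grow to the right and rows downward; lengths in mm; the calibration is good to about 2 mm. A picture is of the moment at which its call begins. There is no depth.
- job_done(): hands the job in, once; it reports no verdict.
Trained networks look in a picture, given as the dict that the camera call returned (one of the last four; its "shot" number tells which), for a name from the list of things; names that differ only in an ending like _2 or _b are one class to them, and where a whole thing is asked for, a point or a joint stands for the part that bears it (a point fixed in the world has none). Each returns a list of dicts, best first, with "confidence" (0 to 1); they miss things now and then, are a little off and sometimes report something else, mostly with a low value. They report only what shows in the picture. A call takes as long as a camera call. They do not tell look-alikes from the thing itself.
- boxes_of(target, picture): "bbox" ([left, top, width, height] in pixels, round what is visible of it).
- regions_of(target, picture): "pixels" (420x560 bool, what is visible of it) and "bbox" ([left, top, width, height] in pixels, round what is visible of it).
The state is a dict: "t": time; "joints": joint angles; "qvel": joint speeds; "tau": joint torques, N m; "eef_pos": TCP position; "tcp_rot": TCP orientation; "ft_force": force on the tool from outside, world axes, zero at the start; "moment": the same for the moment, N m; "opening": opening from 0.0 (shut) to 1.0 (fully open).
Only numpy, scipy, OpenCV 4.12 (cv2) and the standard library are available. Lean on these libraries where they do the work, as an engineer would, in place of code of your own. Each camera call takes 0.05 s, during which the arm holds its last target.

## Task

Lay the blue amplifier module, without dropping it, flat between the guides of the aluminium docking cradle with its gold-pad end towards the sprung contact block, then slide it gently onto the block and keep it pressed there with a steady push of about 10 N, so that I can tighten the two brass clamp screws. Do not bottom the springs by pushing too hard, and leave the grey module, screwdriver, tape and mug where they are. Hold the push for at least three seconds without backing off, and finish while still pushing: do not let go.

Things in the scene. Friction and masses are not known exactly. Their poses are not given: they have to be found in the camera images.
- cradle: Aluminium docking cradle screwed to the bench; it does not move. Base plate 210 x 92 mm, 8 mm thick. Origin: centre of its underside, on the bench; x points along the channel in the pushing direction, towards the upright end stop (plate at x = 85 to 97 mm, 92 mm wide, top 68 mm above the bench); z up. The other end, x = -105 mm, is open. Its yaw varies.
- channel (a point): Point on the cradle's channel floor: x = 0, y = 0, 8 mm above the bench; axes as the cradle's. Two dark guides run along x from -75 to +65 mm; the channel between them is 52 mm wide (module 46). The guides stand 8 mm above the floor and carry lips flared outward at 45 degrees, which funnel a part in; the lips end 22 mm above the bench, at y = +-34 mm.
- clamp_screws (a point): Point midway between the two brass knurled clamp screws on the cradle's +y guide (x = 27, y = 51, z = 13 mm in the cradle's frame). The screws, at x = 5 and 50 mm, 13 mm across, stick out to y = 56 mm. The colleague turns them; nothing to do here.
- contacts: Black sprung contact block with brass pins, 34 mm wide, 22 mm high, sticking 10 mm out of the end stop. Origin: centre of its front face, at rest at x = 75, y = 0, z = 36 mm in the cradle's frame; same axes. It slides back along +x on a spring: yields at about 1.5 N, then 1.5 N more per mm (5 N at 2.3 mm in, 10 N at 5.7, 15 N at 9); bottoms 11 mm in, at about 18 N.
- module: Blue amplifier module, a box 110 mm long (x), 46 mm wide (y), 56 mm high (z), about 0.2 to 0.4 kg, with black ends, coloured round sockets drawn on its flat top and a white band on top near the rear end. Starts upright on the bench. Origin: centre of its underside; +x points to the contact end with gold pads, z up. Sliding it on the cradle takes some 1 to 3 N besides the spring.
- module_nose (a point): Centre of the module's contact end (gold pads), 55 mm ahead of its origin along its x and 28 mm above its underside.
- module_rear (a point): Centre of the module's plain black rear end, 55 mm behind its origin along its x and 28 mm above its underside: flat and free for pushing.
- spare: Spare module of the same shape and size with a grey body and white sockets, standing on the bench; leave it. Origin: centre of its underside, x towards its contact end.
- screwdriver: Screwdriver lying on the bench, about 200 mm long, handle towards its -x; leave it. Origin: at its middle, 13 mm below its axis, on the bench.
- tape: Roll of blue tape lying flat, 96 mm across, 24 mm high; leave it. Origin: centre of its underside.
- mug: White mug, 80 mm across, 92 mm high, handle to its +y; leave it. Origin: centre of its underside.
There are look-alikes about, which are no part of the job. Leave any red look-alike of the module alone.

How it is judged:
By the outcome, as a careful person would: the job done as asked, in the order asked, and still so for the second after the job is handed in, while the arm keeps its last pose, push and grip.
It also fails if it takes over 58 s, if anything falls off the work surface, if the arm or the gripper's body presses on something with over 40 N, if the wrist force passes 120 N, or if a joint passes its speed limit or range.

## Working session

There is one attempt and no reset: what is moved stays moved. The work goes in short steps, Python scripts to look and compute and a tool call to move; the robot and the scene stay as the last step left them, time stands still between calls to the robot, and variables do not carry over. Pictures are saved under pics/ and viewed, and the job is handed in when it is done.

Besides the shell and the picture viewer there is one more tool, called after "Call:" as name(argument=value, ...), one argument or row to a line, values as JSON. send_rows: Moves the arm, as the interface text tells. Its arguments: {"type":"object","properties":{"plan":{"type":"string"}},"required":["plan"]}

```bash
ls; mkdir -p pics
cat > h.py <<'E'
import numpy as np,cv2
from cell import env,eyes,job_done,boxes_of,regions_of
def shot(n,f):
    p=eyes.read_camera(n); cv2.imwrite('pics/'+f,p['image'][:,:,::-1]); return p
def foc(p): return 210/np.tan(np.radians(p['vertical_fov'])/2)
def ray(p,u,v):
    f=foc(p);d=np.array([(u-p['cx'])/f,-(v-p['cy'])/f,-1.]);E=np.array(p['extrinsics'])
    return E[:3,3],E[:3,:3]@d
def atz(p,u,v,z):
    o,d=ray(p,u,v);return o+d*(z-o[2])/d[2]
def proj(p,X):
    E=np.array(p['extrinsics']);c=E[:3,:3].T@(np.asarray(X,float)-E[:3,3]);f=foc(p)
    return np.array([p['cx']+f*c[0]/-c[2],p['cy']-f*c[1]/-c[2]])
E
python3 - <<'E'
from h import *
for n in ['scene','side','wrist']:
    p=shot(n,n+'0.png')
    print(n,{k:v for k,v in p.items() if k!='image'})
    for t in ['module','cradle','contacts','spare']:
        print(t,[(np.round(b['bbox']),round(b['confidence'],2)) for b in boxes_of(t,p)])
print(env.state())
E
```

```text
pics
scene {'vertical_fov': 47.46134832204676, 'cx': 272.9077770623661, 'cy': 207.7385962154773, 'extrinsics': array([[ 7.04691421e-01, -4.76314060e-01,  5.25865874e-01,
         1.14491158e+03],
       [ 7.09513915e-01,  4.72991758e-01, -5.22368454e-01,
        -6.41212652e+02],
       [ 8.12154029e-05,  7.41217723e-01,  6.71264687e-01,
         8.16185766e+02],
       [ 0.00000000e+00,  0.00000000e+00,  0.00000000e+00,
         1.00000000e+00]]), 'shot': 1}
module [(array([318., 136.,  40.,  26.]), 0.88), (array([275., 122.,  35.,  37.]), 0.88), (array([366., 137.,  46.,  28.]), 0.86)]
cradle [(array([217., 216.,  78.,  71.]), 0.81)]
contacts [(array([226., 260.,  18.,  12.]), 0.61)]
spare [(array([330., 166.,  45.,  39.]), 0.78)]
side {'vertical_fov': 51.54933210051019, 'cx': 279.01772638062874, 'cy': 210.49529396829064, 'extrinsics': array([[ 9.57223617e-01,  2.02470654e-01, -2.06708928e-01,
         3.56349618e+02],
       [-2.89015083e-01,  7.03359312e-01, -6.49427409e-01,
        -7.14599695e+02],
       [ 1.39006569e-02,  6.81389252e-01,  7.31789218e-01,
         8.21969966e+
[... 1069 characters left out ...]
are [(array([232.,   0.,  69.,  83.]), 0.61)]
{'t': 0.75, 'joints': array([-1.05580408e-01,  4.90867304e-01,  1.55887433e+00,  2.04299367e-05,
        1.09169605e+00, -1.05617366e-01]), 'qvel': array([ 0.00101857, -0.00091576, -0.00041731, -0.0014741 , -0.00113044,
        0.00103519]), 'tau': array([-2.06727396e-03, -6.12395453e+01, -2.58419234e+01,  6.90628937e-02,
        4.44687938e-02, -1.39024775e-05]), 'eef_pos': array([6.25031184e+02, 3.66197323e-02, 2.14690119e+02]), 'tcp_rot': array([ 3.14143663e+00, -1.69282205e-06,  1.57082387e+00]), 'ft_force': array([ 0.61479027,  0.37628315, -0.08262052]), 'moment': array([-0.04416847,  0.01673649,  0.03039551]), 'opening': 1.0017916165438618}
```

View images.

View pics/scene0.png

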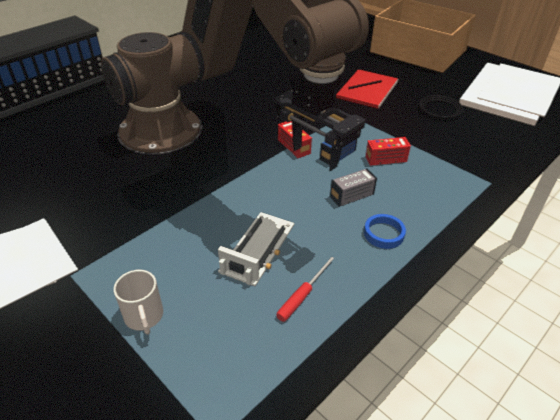

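View pics/side0.png

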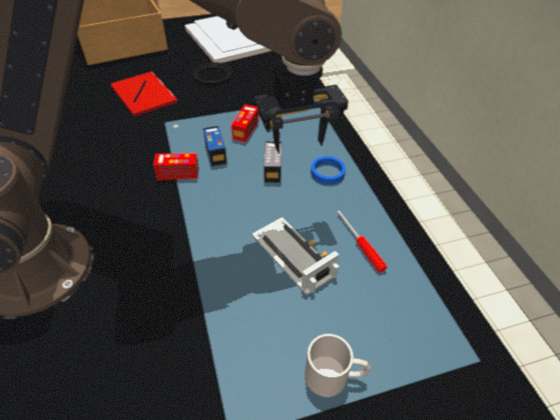

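View pics/wrist0.png

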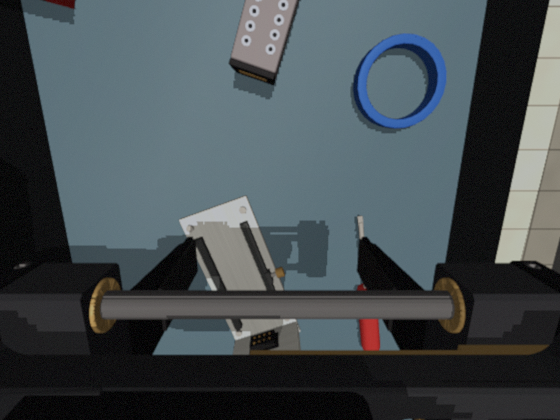

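Run:
```python
from h import *
p=shot('side','side1.png');q=shot('scene','scene1.png')
for n,r in (('side',p),('scene',q)):
    im=r['image'][:,:,::-1]
    x,y=(190,115) if n=='side' else (270,110)
    c=im[y:y+70,x:x+100]
    cv2.imwrite(f'pics/{n}1c.png',cv2.resize(c,None,fx=8,fy=8,interpolation=cv2.INTER_CUBIC))
x,y=245,210
cv2.imwrite('pics/side1d.png',cv2.resize(p['image'][y:y+90,x:x+100,::-1],None,fx=6.5,fy=6.5,interpolation=cv2.INTER_CUBIC))
x,y=210,205
cv2.imwrite('pics/scene1d.png',cv2.resize(q['image'][y:y+90,x:x+100,::-1],None,fx=6.5,fy=6.5,interpolation=cv2.INTER_CUBIC))
for t in (206,127),(228,168): print(atz(p,*t,56),atz(p,*t,0))
print('blue',atz(p,215,140,56),'spare',atz(p,273,155,56), 'cr',atz(p,295,255,8),atz(q,257,250,8))
```

```text
[464.09798553 342.98462057  56.        ] [471.97545965 420.30452123   0.        ]
[487.5276635  149.25962775  56.        ] [4.97118079e+02 2.12416310e+02 1.13686838e-13]
blue [477.5308585  275.73458145  56.        ] spare [616.76645871 167.91876889  56.        ] cr [ 581.09552706 -138.59836557    8.        ] [ 588.60945604 -140.07832896    8.        ]
```

View pics/side1c.png

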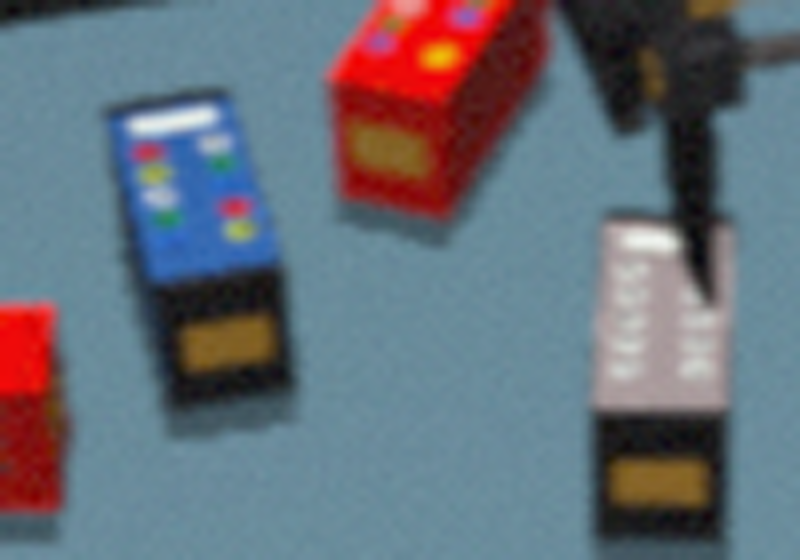

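View pics/scene1c.png

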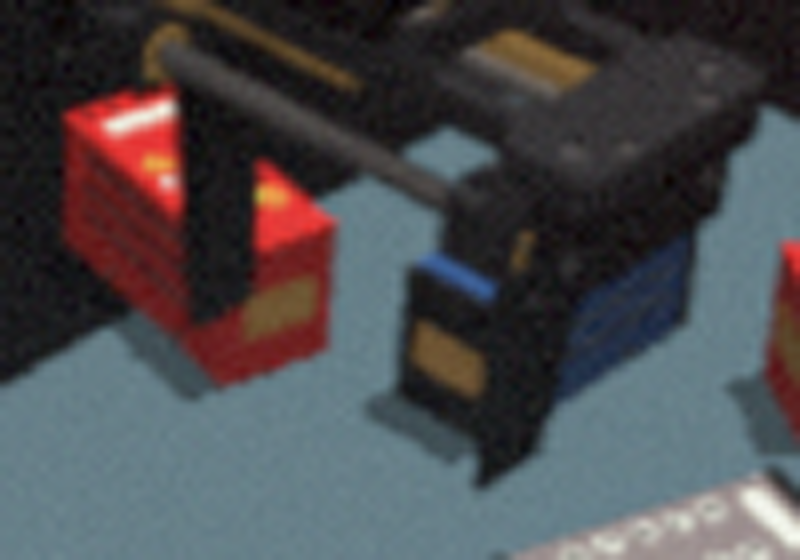

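View pics/side1d.png

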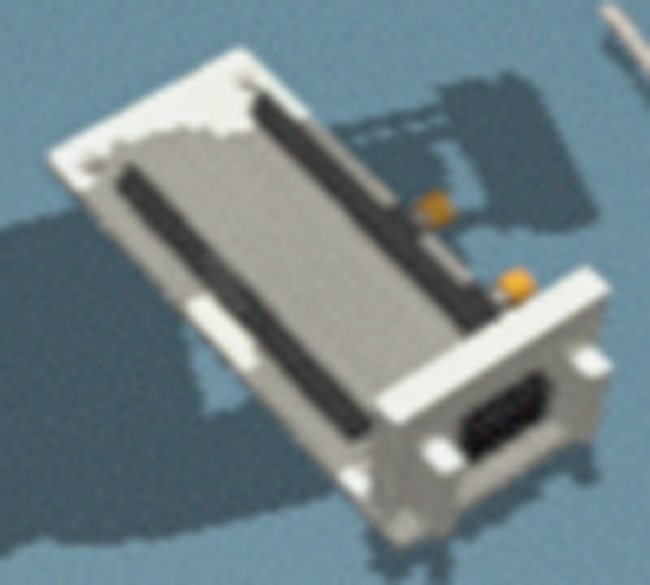

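View pics/scene1d.png

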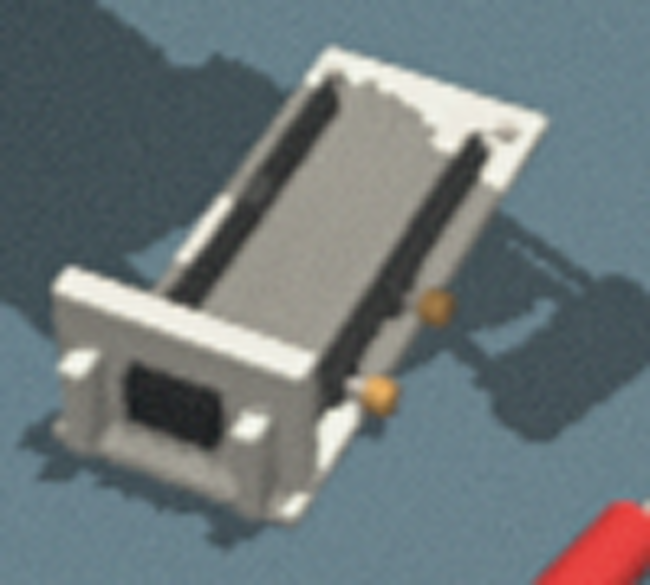

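```bash
cat > fit.py <<'E'
from h import *
from scipy.optimize import least_squares
def fitpose(obs,x0,loss='soft_l1'):
    # obs: list of (picture,[(local xyz),(u,v)])
    def R(x):
        c,s=np.cos(x[2]),np.sin(x[2]);r=[]
        for p,l in obs:
            for X,uv in l:
                W=[x[0]+c*X[0]-s*X[1],x[1]+s*X[0]+c*X[1],X[2]]
                r.extend(proj(p,W)-np.array(uv))
        return np.array(r)
    s=least_squares(R,x0,loss=loss);return s.x,R(s.x).reshape(-1,2)
E
python3 - <<'E'
from fit import *
p=eyes.read_camera('side');q=eyes.read_camera('scene')
S=lambda o,s,l:[(X,(o[0]+u/s-.5+.5/s,o[1]+v/s-.5+.5/s)) for X,(u,v) in l]
m=S((190,115),8,[((-55,-23,56),(108,108)),((-55,23,56),(232,88)),((55,-23,0),(172,410)),((55,23,0),(293,385)),((55,-23,56),(152,287)),((55,23,56),(280,265))])
print(fitpose([(p,m)],[478,276,-1.5]))
# scene: nose corners bottom
cs=S((245,210),6.5,[((-105,-46,8),(47,155)),((-105,46,8),(240,47)),((97,-46,68),(383,418)),((97,46,68),(608,287)),((85,46,68),(588,265)),((97,-46,0),(398,545))])
cc=S((210,205),6.5,[((-105,-46,8),(330,47)),((-105,46,8),(548,122)),((85,-46,68),(70,268)),((97,-46,68),(55,288)),((97,46,68),(303,378)),((97,-46,0),(58,437)),((97,46,0),(295,520))])
for o in ([(p,cs)],[(q,cc)],[(p,cs),(q,cc)]): print(fitpose(o,[585,-140,-1.1]))
E
```

```text
(array([476.23199145, 288.87973301,  -1.60379608]), array([[-0.2358152 , -0.88029036],
       [-0.09474089, -0.63059022],
       [-0.48364536,  0.1102435 ],
       [ 0.37064504,  0.66386051],
       [-0.04445808,  0.09136906],
       [ 0.49274684,  0.29134883]]))
(array([ 579.52146006, -129.25538096,   -1.21781526]), array([[-0.22064169, -0.05234132],
       [ 0.147677  , -0.02746496],
       [ 2.21528848,  0.89534131],
       [ 0.3083567 ,  0.09356135],
       [-0.31998244, -0.05163664],
       [-1.91140134, -0.91762075]]))
(array([ 579.55141546, -129.4804036 ,   -1.22771003]), array([[-0.11301961,  0.2585684 ],
       [ 0.13499347, -0.22955083],
       [-0.36645167, -0.12114993],
       [-0.90735636,  0.51642973],
       [-0.55619362,  0.79514159],
       [ 1.02525957, -1.53182903],
       [ 1.43527722, -0.20635666]]))
(array([ 579.44771139, -129.32083069,   -1.22331703]), array([[-0.10621092, -0.19795543],
       [ 0.37032746, -0.04306172],
       [ 1.91706466,  0.97349625],
       [ 0.18413102,  0.31563748],
       [-0.42244902,  0.15320152],
       [-2.19437904, -0.8408664 ],
       [-0.29703599,  0.20383332],
       [ 0.00835388, -0.39129398],
       [-0.23691705, -0.0677863 ],
       [-0.75566646,  0.57846445],
       [-0.30620774,  0.72707392],
       [ 1.17073039, -1.46984786],
       [ 1.67411603, -0.27419456]]))
```

Call:
send_rows(
  plan="38 -30 0 0 95; 38 -30 0 0 95; 38 -30 0 0 95; 38 -30 0 0 95; 38 -29 0 0.033 95; 0 0 0 0 95",
)

```text
t: 1.55
eef_pos: [471.3, 194.8, 213.8]
tcp_rot: [3.141, -0.0, 1.532]
ft_force: [-0.3, -0.2, -0.7]
opening: 0.997
```

Run:
```python
from fit import *
p=shot('wrist','w1.png');s=env.state();print(s['eef_pos'],s['tcp_rot'])
x=[476.2,288.9,-1.604];c,sn=np.cos(x[2]),np.sin(x[2])
for X in [(-55,-23,56),(-55,23,56),(55,23,56),(55,-23,56)]:
    print(X,proj(p,[x[0]+c*X[0]-sn*X[1],x[1]+sn*X[0]+c*X[1],X[2]]))
```

```text
[472.87521731 193.46149636 213.90877515] [ 3.13956154e+00 -4.18953300e-05  1.53294962e+00]
(-55, -23, 56) [254.64867956  39.1217795 ]
(-55, 23, 56) [303.34822073  38.83258156]
(55, 23, 56) [301.49680954 156.14253153]
(55, -23, 56) [257.27938204 156.39408874]
```

View pics/w1.png

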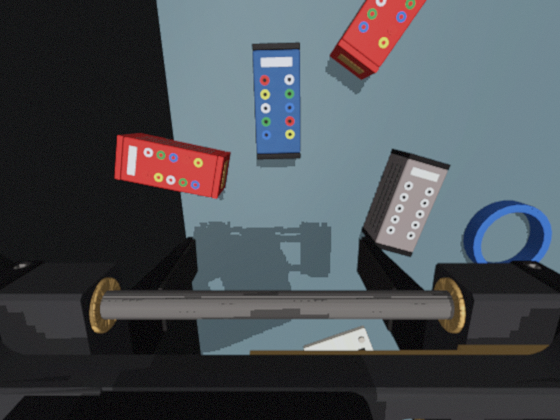

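Run:
```python
from fit import *
p=shot('wrist','w2.png');s=env.state();print(s['eef_pos'],s['tcp_rot'],s['joints'])
im=p['image'][:,:,::-1]
cv2.imwrite('pics/w2c.png',cv2.resize(im[30:170,240:320],None,fx=4,fy=4,interpolation=cv2.INTER_CUBIC))
hsv=cv2.cvtColor(im,cv2.COLOR_BGR2HSV)[30:170,235:325]
dark=(hsv[...,2]<110)
```

```text
[474.0964612  192.40176095 213.84821434] [3.13913632e+00 4.78207221e-05 1.53195589e+00] [ 2.56770839e-01  3.30661165e-01  1.83493314e+00 -9.20653544e-04
  9.73662689e-01  2.96127986e-01]
```

View pics/w2c.png

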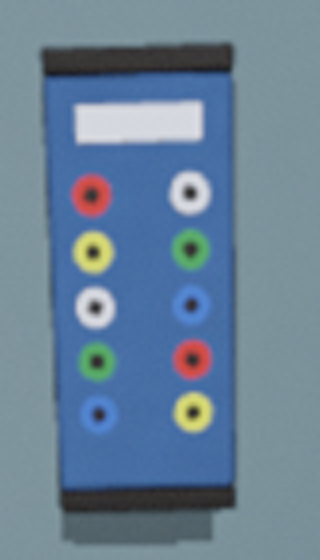

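Run:
```python
from fit import *
p=eyes.read_camera('wrist');s=env.state();print(s['eef_pos'],s['tcp_rot'])
m=[((-55,-23,56),(250.3,41.8)),((-55,23,56),(298,40.8)),((55,-23,56),(255,156.8)),((55,23,56),(298.7,156.2))]
x,r=fitpose([(p,m)],[478,276,-1.5]);print(x,r)
```

```text
[474.74934195 191.57630925 213.68494136] [3.13927091e+00 2.02469972e-04 1.53050516e+00]
[475.57664154 285.22117241  -1.58700867] [[-0.45217101 -0.61389649]
 [ 0.47582534 -0.82742461]
 [-0.23701171  1.28346055]
 [ 0.21701157  0.84900003]]
```

Call:
send_rows(
  plan="38 -1 0 -0.016 75; 38 -1 -20 0 75; 19 -1 -35 0 75; 0 0 -0 0 75; 0 0 0 0 75",
)

```text
t: 2.2
eef_pos: [480.4, 284.4, 269.1]
tcp_rot: [3.14, 0.001, 1.538]
ft_force: [-0.5, -0.6, -0.3]
opening: 0.791
```

Call:
send_rows(
  plan="1 -2 45 0 75; 1 -2 45 0 75; 0 0 45 0 75; 0 0 25 0 75; 0 0 0 0 75; 0 0 0 0 75",
)

```text
t: 2.8
eef_pos: [480.7, 278.6, 102.1]
tcp_rot: [3.14, 0.002, 1.529]
ft_force: [-0.1, 0.1, 1.4]
opening: 0.788
```

Run:
```python
from fit import *
p=shot('wrist','w3.png');q=shot('side','s3.png');s=env.state();print(s['eef_pos'],s['tcp_rot'])
x=[475.7,286.5,-1.59];c,sn=np.cos(x[2]),np.sin(x[2])
for X in [(-55,-23,56),(-55,23,56),(55,23,56),(55,-23,56)]:
    W=[x[0]+c*X[0]-sn*X[1],x[1]+sn*X[0]+c*X[1],X[2]];print(X,proj(p,W),proj(q,W))
cv2.imwrite('pics/s3c.png',cv2.resize(q['image'][80:200,150:300,::-1],None,fx=5,fy=5))
```

```text
[480.94511253 279.12668893 103.00919693] [3.13802517e+00 1.19877272e-03 1.52915570e+00]
(-55, -23, 56) [234.72471674 140.85419026] [202.54478904 127.78692106]
(-55, 23, 56) [302.76746669 139.23468366] [218.17506251 125.40345318]
(55, 23, 56) [302.83226816 284.8057392 ] [225.29540953 148.42306249]
(55, -23, 56) [243.28977147 286.09132338] [208.77840734 151.12195608]
```

View pics/w3.png

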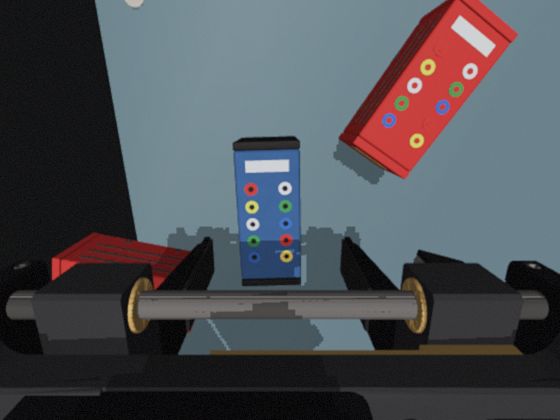

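View pics/s3c.png

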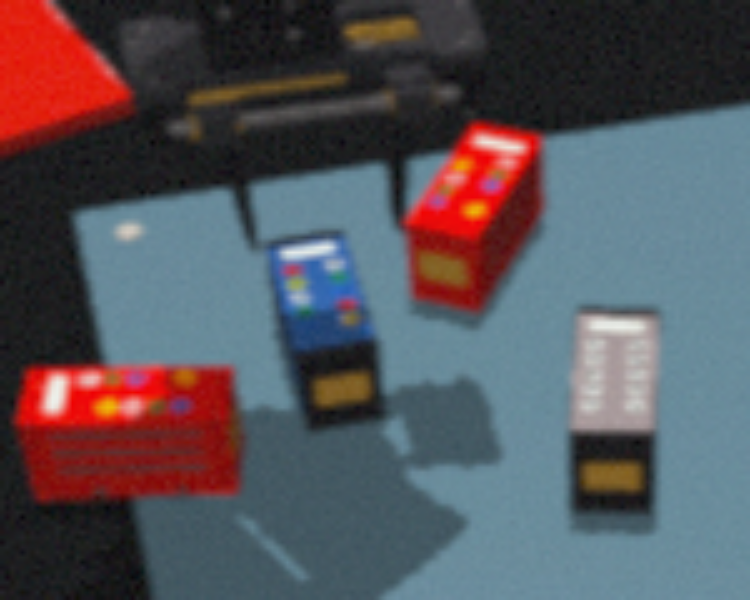

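Call:
send_rows(
  plan="7 -6 10 -0.022 75; 0 0 20 0 75; 0 0 0 0 75; 0 0 0 0 75",
)

```text
t: 3.3
eef_pos: [476.5, 288.3, 76.0]
tcp_rot: [3.131, -0.002, 1.555]
ft_force: [-0.0, 0.2, -0.1]
opening: 0.79
```

Call:
send_rows(
  plan="-1 -1 25 0 75; -1 0 18 0 75; 0 0 7 0 75; 0 0 0 0 75; 0 0 0 0 75",
)

```text
t: 3.8
eef_pos: [477.8, 288.5, 29.6]
tcp_rot: [3.124, -0.006, 1.557]
ft_force: [0.6, 0.5, -0.9]
opening: 0.79
```

Call:
send_rows(
  plan="0 -2 3 0 75; 0 0 0 0 75; 0 0 0 0 75",
)

```text
t: 4.1
eef_pos: [476.5, 289.0, 28.4]
tcp_rot: [3.121, -0.007, 1.558]
ft_force: [-0.7, 0.0, 0.7]
opening: 0.787
```

Call:
send_rows(
  plan="0 -1 2 0 40; 0 0 0 0 40; 0 0 0 0 40; 0 0 0 0 40; 0 0 0 0 40; 0 0 0 0 40",
)

```text
t: 4.7
eef_pos: [475.5, 289.1, 26.7]
tcp_rot: [3.121, -0.007, 1.557]
ft_force: [0.1, 0.0, -0.4]
opening: 0.485
```

Call:
send_rows(
  plan="0 0 -10 0 0; 0 0 -30 0 0; 0 0 -40 0 0; 0 0 -40 0 0; 0 0 0 0 0; 0 0 0 0 0",
)

```text
t: 5.3
eef_pos: [471.8, 287.6, 152.0]
tcp_rot: [3.124, -0.005, 1.557]
ft_force: [-0.4, -0.3, -2.8]
opening: 0.483
```

Run:
```python
from fit import *
p=shot('wrist','w4.png');q=shot('side','s4.png');s=env.state();print(s['eef_pos'],s['tcp_rot'],s['ft_force'],s['opening'])
cv2.imwrite('pics/s4c.png',cv2.resize(q['image'][50:200,130:300,::-1],None,fx=4,fy=4))
```

```text
[471.83085848 287.63585364 151.10827497] [ 3.12505403 -0.00505709  1.55731265] [ 0.78816117  0.13572502 -2.17266932] 0.48380205692274597
```

View pics/w4.png

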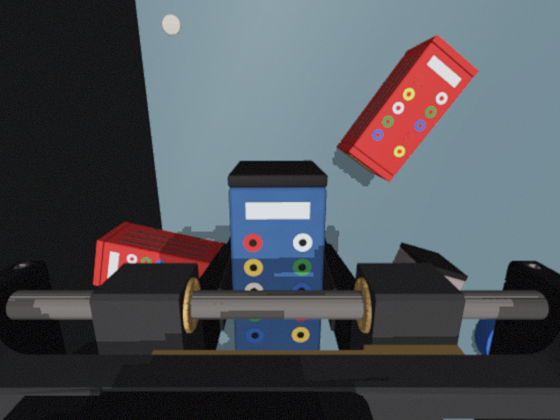

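View pics/s4c.png

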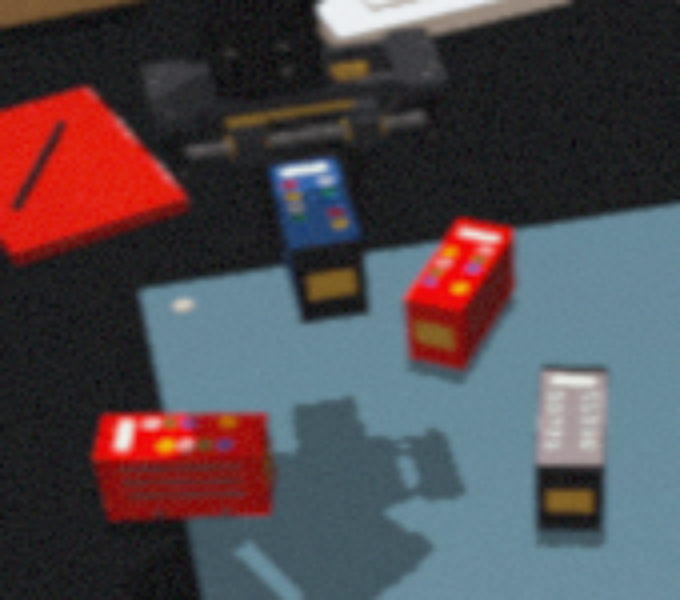

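Call:
send_rows(
  plan="-25 7 0 0 0; -43 12 0 0 0; -43 12 0 0 0; -43 12 0 0 0; -43 12 0 0 0; -43 12 0 0 0; -43 12 0 0 0; -20 5 0 0 0",
)

```text
t: 6.2
eef_pos: [550.3, -25.3, 139.5]
tcp_rot: [-3.14, -0.004, 1.564]
ft_force: [0.7, 0.8, -3.7]
opening: 0.484
```

Call:
send_rows(
  plan="-20 5 -5 -0.12 0; -20 5 -5 -0.12 0; -15 0 0 -0.11 0; 0 0 0 0 0; 0 0 0 0 0; 0 0 0 0 0",
)

```text
t: 6.8
eef_pos: [563.4, -84.3, 140.7]
tcp_rot: [-3.129, -0.013, 1.917]
ft_force: [-0.4, 0.6, -2.4]
opening: 0.487
```

Run:
```python
from fit import *
w=shot('wrist','w5.png');p=shot('side','s5.png');q=shot('scene','c5.png');s=env.state();print(s['eef_pos'],s['tcp_rot'],s['ft_force'],s['opening'])
cv2.imwrite('pics/s5c.png',cv2.resize(p['image'][170:300,230:350,::-1],None,fx=5,fy=5,interpolation=cv2.INTER_CUBIC))
cv2.imwrite('pics/c5c.png',cv2.resize(q['image'][150:290,200:330,::-1],None,fx=4.5,fy=4.5,interpolation=cv2.INTER_CUBIC))
```

```text
[563.65906079 -84.1714682  141.2438765 ] [-3.13011146 -0.01192283  1.91818975] [ 0.27740976  0.07850076 -1.8700921 ] 0.4879419749959881
```

View pics/w5.png

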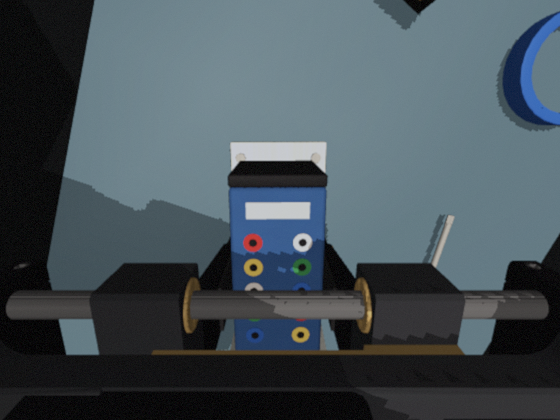

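View pics/s5c.png

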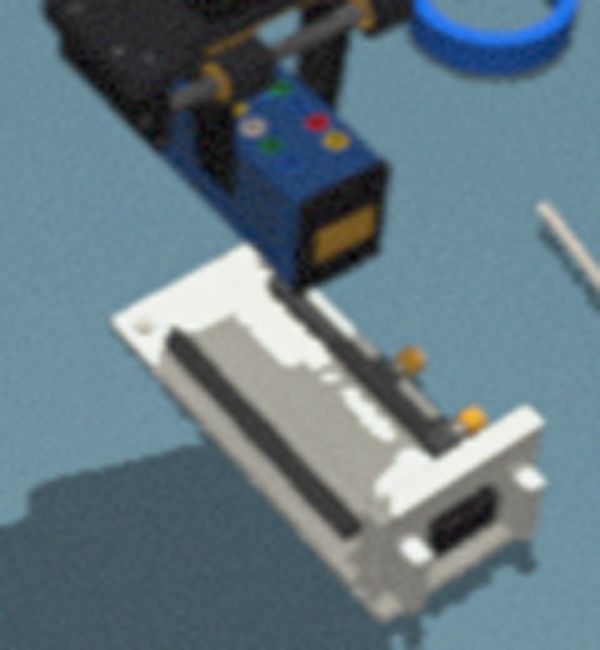

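View pics/c5c.png

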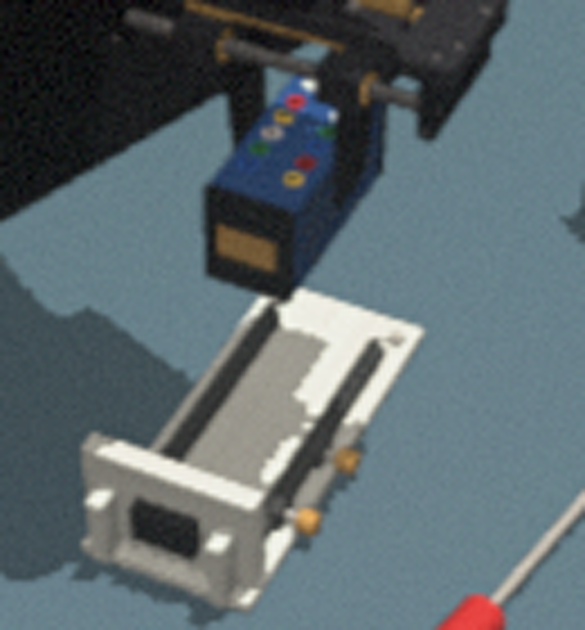

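Run:
```python
from fit import *
p=eyes.read_camera('wrist');s=env.state()
a=atz(p,231,142.3,8);b=atz(p,326,142.3,8);print(a,b,np.linalg.norm(b-a))
d=(b-a)/np.linalg.norm(b-a);print('yaw',np.arctan2(d[1],d[0])-np.pi/2)
y=-1.223;u=np.array([np.cos(y),np.sin(y)]);v=np.array([-u[1],u[0]])
C=(a+b)[:2]/2+105*u;print('cradle from wrist',C)
for C in (C,np.array([579.5,-129.4])): print('tcp in cradle',(s['eef_pos'][:2]-C)@u,(s['eef_pos'][:2]-C)@v)
print(s['eef_pos'],s['tcp_rot'])
im=p['image'][:,:,::-1];cv2.imwrite('pics/w5c.png',cv2.resize(im[130:260,210:345],None,fx=5,fy=5,interpolation=cv2.INTER_CUBIC))
R=cv2.Rodrigues
```

```text
[500.31946538 -46.26550125   8.        ] [585.42945676 -15.40802591   8.        ] 90.53117925898893
yaw -1.222976341122368
cradle from wrist [ 578.66128621 -129.55000052]
tcp in cradle -47.65779138346652 1.4417852256197004
tcp in cradle -47.802628215288344 0.6021643140486685
[563.77368849 -84.25426939 141.40155475] [-3.13042663 -0.01168264  1.91845321]
```

View pics/w5c.png

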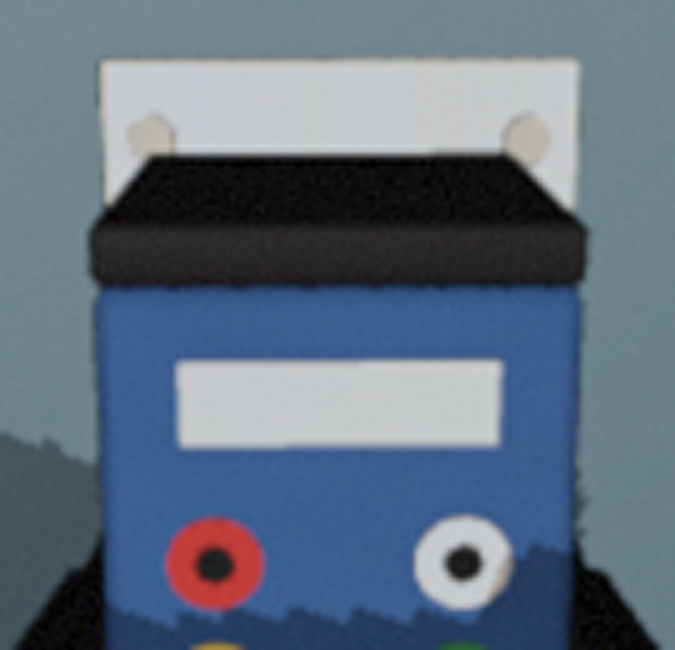

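Call:
send_rows(
  plan="-15 -1 10 0 0; -15 0 25 0 0; 0 0 30 0 0; 0 0 0 0 0; 0 0 0 0 0; 0 0 0 0 0",
)

```text
t: 7.6
eef_pos: [574.2, -114.8, 75.1]
tcp_rot: [-3.133, -0.009, 1.919]
ft_force: [0.2, 0.1, -2.5]
opening: 0.484
```

```bash
cat > st.py <<'E'
from fit import *
C=np.array([579.1,-129.4]);y=-1.223;u=np.array([np.cos(y),np.sin(y)]);v=np.array([-u[1],u[0]])
def st():
    s=env.state();d=s['eef_pos'][:2]-C
    print('t %.2f tcp cr x %.2f y %.2f z %.2f'%(s['t'],d@u,d@v,s['eef_pos'][2]),'rot',np.round(s['tcp_rot'],4),'F u %.2f v %.2f z %.2f'%(s['ft_force'][:2]@u,s['ft_force'][:2]@v,s['ft_force'][2]),'M',np.round(s['moment'],2),'open',round(s['opening']*95.1,1))
E
python3 -c "
from st import *
st()
w=shot('wrist','w6.png');st()"
```

```text
t 7.60 tcp cr x -15.39 y 0.35 z 75.06 rot [-3.1333 -0.0092  1.9187] F u 0.02 v 0.23 z -2.53 M [ 0.02 -0.01 -0.01] open 46.1
t 7.65 tcp cr x -15.28 y 0.58 z 75.41 rot [-3.134  -0.0086  1.9188] F u 0.64 v -0.21 z -1.97 M [ 0.04 -0.01  0.05] open 45.9
```

View pics/w6.png

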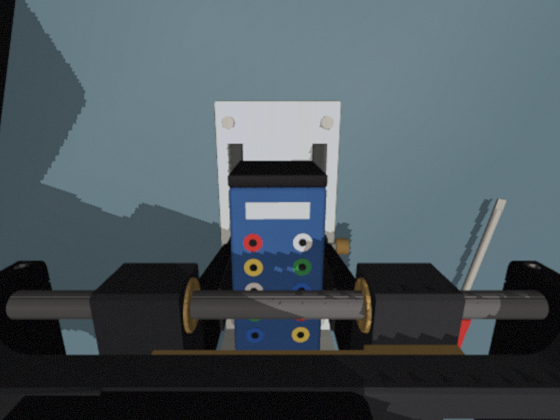

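Call:
send_rows(
  plan="0 0 15 0 0; 0 0 10 0 0; 0 0 5 0 0; 0 0 3 0 0; 0 0 0 0 0; 0 0 0 0 0",
)

```text
t: 8.25
eef_pos: [576.4, -114.8, 45.8]
tcp_rot: [-3.14, -0.004, 1.92]
ft_force: [-0.4, -0.4, -2.4]
opening: 0.483
```

```bash
python3 -c "
from st import *
st()"
```

```text
t 8.25 tcp cr x -14.61 y 2.47 z 45.77 rot [-3.1397 -0.0042  1.9199] F u 0.26 v -0.54 z -2.35 M [ 0.01 -0.01 -0.04] open 45.9
```

Call:
send_rows(
  plan="0 -2.5 2 0 0; 0 0 1 0 0; 0 0 0 0 0; 0 0 0 0 0",
)

```text
t: 8.65
eef_pos: [574.1, -115.9, 43.3]
tcp_rot: [-3.141, -0.004, 1.92]
ft_force: [-0.4, -0.2, -2.5]
opening: 0.485
```

```bash
python3 -c "
from st import *
st()"
```

```text
t 8.65 tcp cr x -14.43 y -0.09 z 43.32 rot [-3.1405 -0.0036  1.9199] F u 0.11 v -0.41 z -2.50 M [-0.   -0.02 -0.  ] open 46.1
```

Call:
send_rows(
  plan="0 0 3 0 0; 0 -0.3 2 0 0; 0 0 1 0 0; 0 0 0 0 0; 0 0 0 0 0",
)

```text
t: 9.15
eef_pos: [573.8, -116.0, 36.7]
tcp_rot: [-3.14, -0.004, 1.92]
ft_force: [-1.1, 0.7, -2.1]
opening: 0.484
```

```bash
python3 -c "
from st import *
st()"
```

```text
t 9.15 tcp cr x -14.44 y -0.38 z 36.70 rot [-3.1405 -0.0036  1.9198] F u -1.02 v -0.77 z -2.10 M [0.04 0.01 0.02] open 46.0
```

Nearly at the floor (expected about 34.7). Small steps until the weight comes off.

Call:
send_rows(
  plan="0 0 1 0 0; 0 0 0.5 0 0; 0 0 0 0 0",
)

```text
t: 9.45
eef_pos: [573.9, -116.0, 35.2]
tcp_rot: [-3.141, -0.003, 1.92]
ft_force: [-1.5, -0.4, -2.7]
opening: 0.487
```

```bash
python3 -c "
from st import *
st()"
```

```text
t 9.45 tcp cr x -14.38 y -0.32 z 35.17 rot [-3.1406 -0.0035  1.9199] F u -0.13 v -1.60 z -2.72 M [ 0.02  0.05 -0.02] open 46.3
```

Call:
send_rows(
  plan="0 0 0.8 0 0; 0 0 0.6 0 0; 0 0 0 0 0",
)

```text
t: 9.75
eef_pos: [573.8, -116.1, 35.0]
tcp_rot: [-3.141, -0.003, 1.92]
ft_force: [0.1, 0.5, -2.6]
opening: 0.484
```

```bash
python3 -c "
from st import *
st()"
```

```text
t 9.75 tcp cr x -14.30 y -0.46 z 35.02 rot [-3.1408e+00 -3.0000e-03  1.9201e+00] F u -0.42 v 0.30 z -2.59 M [ 0.02 -0.04 -0.  ] open 46.1
```

Call:
send_rows(
  plan="0 0 1.5 0 0; 0 0 1 0 0; 0 0 0 0 0",
)

```text
t: 10.05
eef_pos: [573.6, -116.4, 34.5]
tcp_rot: [-3.141, -0.002, 1.92]
ft_force: [-1.0, -0.0, -2.3]
opening: 0.48
```

```bash
python3 -c "
from st import *
st()
w=shot('wrist','w7.png');p=shot('side','s7.png');q=shot('scene','c7.png')
cv2.imwrite('pics/s7c.png',cv2.resize(p['image'][180:300,240:350,::-1],None,fx=5,fy=5,interpolation=cv2.INTER_CUBIC))
st()"
```

```text
t 10.05 tcp cr x -14.14 y -0.73 z 34.52 rot [-3.1412e+00 -2.3000e-03  1.9203e+00] F u -0.32 v -0.91 z -2.31 M [ 0.04  0.03 -0.02] open 45.6
t 10.20 tcp cr x -14.03 y -0.67 z 34.30 rot [-3.1411e+00 -2.3000e-03  1.9203e+00] F u -0.17 v -1.44 z 3.27 M [0.14 0.06 0.04] open 45.6
```

View pics/w7.png

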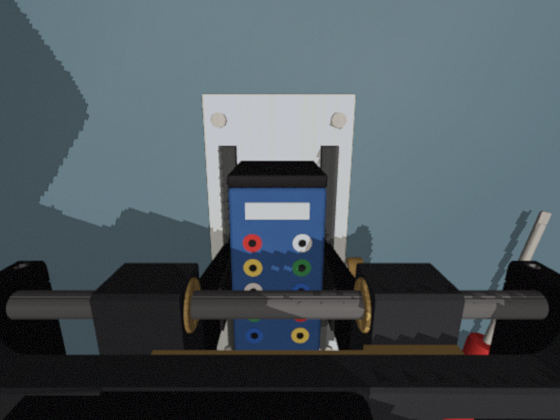

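View pics/s7c.png

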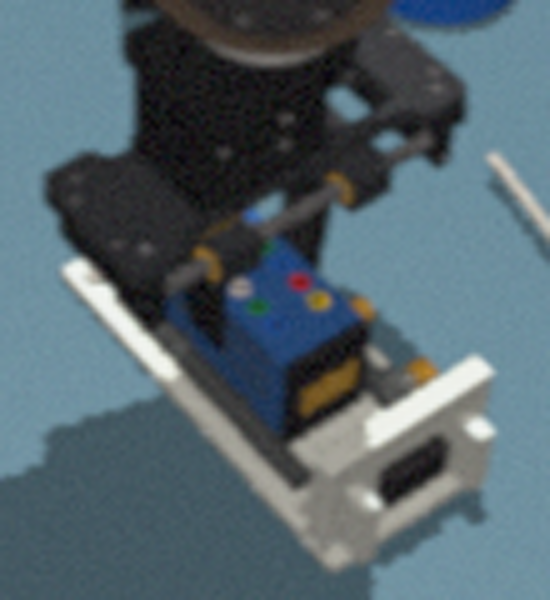

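Call:
send_rows(
  plan="0 0 0 0 52; 0 0 0 0 58; 0 0 0 0 65; 0 0 0 0 70; 0 0 0 0 70",
)

```text
t: 10.7
eef_pos: [574.0, -116.5, 33.9]
tcp_rot: [-3.141, -0.002, 1.92]
ft_force: [0.5, -0.6, -0.1]
opening: 0.728
```

```bash
python3 -c "
from st import *
st()"
```

```text
t 10.70 tcp cr x -13.90 y -0.36 z 33.91 rot [-3.1413e+00 -2.2000e-03  1.9204e+00] F u 0.76 v 0.22 z -0.12 M [ 0.02 -0.    0.06] open 69.2
```

Call:
send_rows(
  plan="0 0 -10 0 75; 0 0 -30 0 75; 0 0 -35 0 75; 0 0 0 0 75; 0 0 0 0 75",
)

```text
t: 11.2
eef_pos: [573.9, -116.5, 113.2]
tcp_rot: [-3.141, -0.003, 1.92]
ft_force: [-0.3, 0.1, -0.6]
opening: 0.787
```

```bash
python3 -c "
from st import *
st()
w=shot('wrist','w8.png')"
```

```text
t 11.20 tcp cr x -13.86 y -0.50 z 113.20 rot [-3.1409e+00 -2.5000e-03  1.9204e+00] F u -0.20 v -0.29 z -0.55 M [ 0.03 -0.04 -0.01] open 74.9
```

View pics/w8.png

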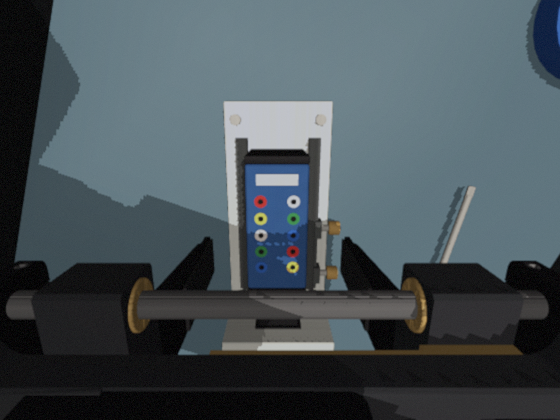

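Call:
send_rows(
  plan="30 0 0 0 40; 35 0 0 0 0; 21 0 0 0 0; 0 0 0 0 0; 0 0 0 0 0; 0 0 0 0 0",
)

```text
t: 11.85
eef_pos: [542.6, -34.5, 109.6]
tcp_rot: [-3.136, -0.005, 1.919]
ft_force: [0.8, -0.5, -0.1]
opening: 0.343
```

```bash
python3 -c "
from st import *
st()
w=shot('wrist','w9.png');p=eyes.read_camera('side');
for r,n in ((w,'w'),(p,'s')):
  for z in (8,64):
    for x in (-66.5,):
      print(n,z,[np.round(proj(r,[*(C+x*u+yy*v),z]),1) for yy in (-23,23)])
st()"
```

```text
t 11.85 tcp cr x -101.64 y -1.93 z 109.56 rot [-3.1364 -0.0049  1.9189] F u 0.68 v 0.56 z -0.11 M [-0.02 -0.03  0.01] open 32.6
w 8 [array([256.3, 244.5]), array([305.6, 244.6])]
w 64 [array([251.3, 272.5]), array([311.8, 272.7])]
s 8 [array([268.5, 238.9]), array([283.7, 230.3])]
s 64 [array([268.4, 223.6]), array([284.2, 214.9])]
t 11.95 tcp cr x -101.39 y -1.95 z 109.64 rot [-3.1366 -0.0047  1.9183] F u -0.03 v -0.61 z -0.38 M [-0.02  0.02  0.05] open 24.9
```

View pics/w9.png

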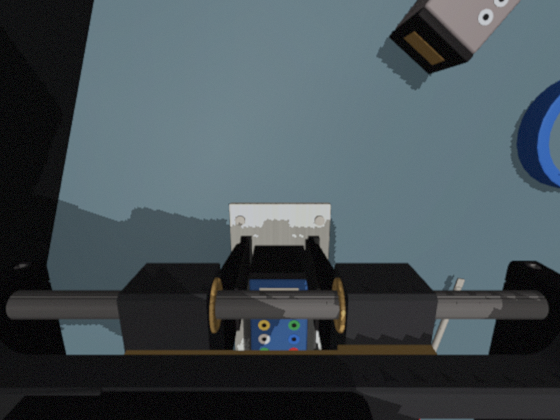

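Call:
send_rows(
  plan="0 2 20 0 0; 0 0 30 0 0; 0 0 20 0 0; 0 0 6 0 0; 0 0 0 0 0; 0 0 0 0 0",
)

```text
t: 12.55
eef_pos: [546.6, -37.8, 32.1]
tcp_rot: [-3.14, -0.003, 1.914]
ft_force: [0.7, -0.3, 0.4]
opening: 0.004
```

```bash
python3 -c "
from st import *
st()
p=shot('side','s10.png');q=shot('scene','c10.png')
cv2.imwrite('pics/s10c.png',cv2.resize(p['image'][180:300,240:350,::-1],None,fx=5,fy=5,interpolation=cv2.INTER_CUBIC))
cv2.imwrite('pics/c10c.png',cv2.resize(q['image'][170:290,200:320,::-1],None,fx=5,fy=5,interpolation=cv2.INTER_CUBIC))
st()"
```

```text
t 12.55 tcp cr x -97.17 y 0.67 z 32.11 rot [-3.1395e+00 -2.9000e-03  1.9137e+00] F u 0.49 v 0.58 z 0.35 M [0.03 0.01 0.04] open 0.4
t 12.65 tcp cr x -97.19 y 0.85 z 32.50 rot [-3.1404e+00 -2.4000e-03  1.9139e+00] F u 0.44 v -0.06 z -0.75 M [-0.01 -0.03  0.01] open 0.3
```

View pics/s10c.png

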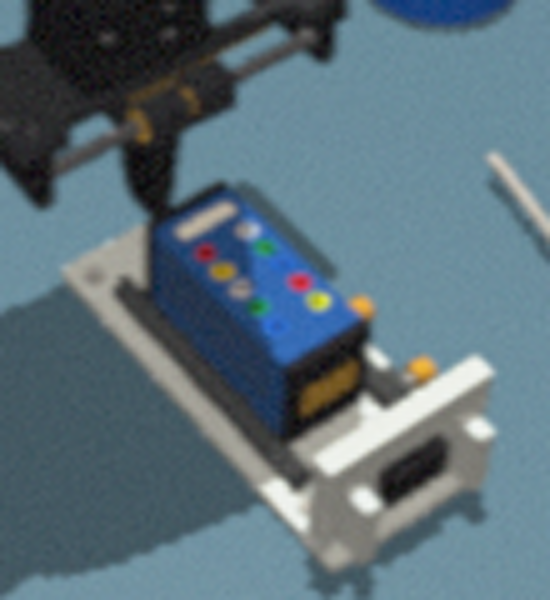

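View pics/c10c.png

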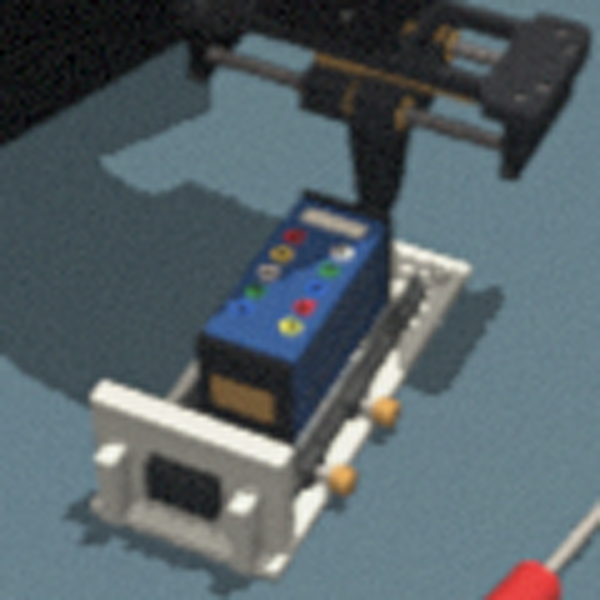

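Call:
send_rows(
  plan="-5 -0.7 0 0 0; -5 0 0 0 0; -4 0 0 0 0; -3 0 0 0 0; -2 0 0 0 0; -2 0 0 0 0; -2 0 0 0 0; -2 0 0 0 0",
)

```text
t: 13.45
eef_pos: [555.8, -63.4, 34.7]
tcp_rot: [3.14, -0.001, 1.914]
ft_force: [-0.1, 2.0, 0.4]
opening: 0.008
```

```bash
python3 -c "
from st import *
st()"
```

```text
t 13.45 tcp cr x -70.03 y 0.60 z 34.72 rot [ 3.1403e+00 -1.3000e-03  1.9140e+00] F u -1.88 v 0.56 z 0.44 M [ 0.31  0.05 -0.01] open 0.7
```

Call:
send_rows(
  plan="-2 -0.5 1.5 0 0; -2.5 0 0.5 0 0; -2.5 0 0.5 0 0; -2 0 0 0 0; -2 0 0 0 0; -2 0 0 0 0; 0 0 0 0 0",
)

```text
t: 14.15
eef_pos: [560.0, -76.8, 32.0]
tcp_rot: [3.14, -0.001, 1.914]
ft_force: [-0.2, 0.6, 1.2]
opening: 0.002
```

```bash
python3 -c "
from st import *
st()
w=shot('wrist','w11.png')
p=shot('side','s11.png');
cv2.imwrite('pics/s11c.png',cv2.resize(p['image'][180:300,240:350,::-1],None,fx=5,fy=5,interpolation=cv2.INTER_CUBIC))
st()"
```

```text
t 14.15 tcp cr x -55.94 y -0.02 z 31.98 rot [ 3.1405e+00 -1.5000e-03  1.9140e+00] F u -0.63 v 0.00 z 1.24 M [ 0.09 -0.05  0.05] open 0.2
t 14.25 tcp cr x -56.03 y -0.01 z 31.95 rot [ 3.1404e+00 -1.4000e-03  1.9142e+00] F u -0.65 v 0.63 z -0.05 M [ 0.04 -0.09  0.01] open 0.3
```

View pics/s11c.png

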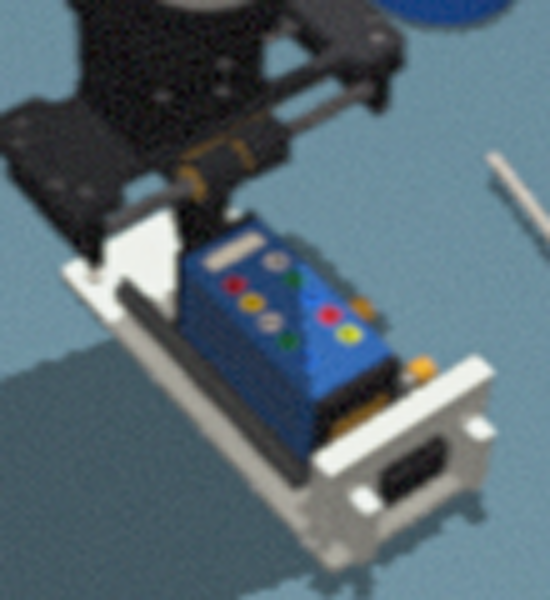

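View pics/w11.png

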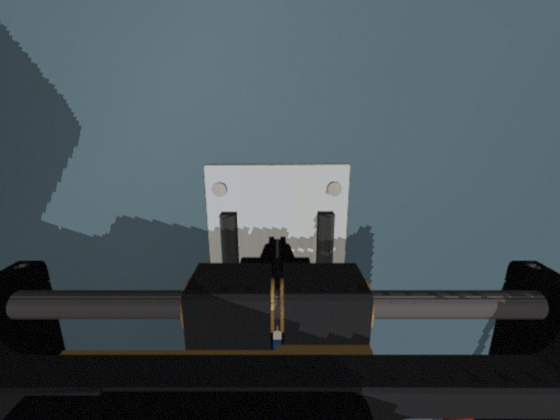

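Call:
send_rows(
  plan="-2 0 0.3 0 0; -2 0 0 0 0; -2 0 0 0 0; -2 0 0 0 0; -1 0 0 0 0",
)

```text
t: 14.75
eef_pos: [562.8, -85.2, 31.6]
tcp_rot: [3.141, -0.002, 1.914]
ft_force: [-2.3, 5.5, 3.6]
opening: 0.006
```

```bash
python3 -c "
from st import *
st()
p=eyes.read_camera('side');st()"
```

```text
t 14.75 tcp cr x -47.06 y -0.27 z 31.62 rot [ 3.1412e+00 -2.4000e-03  1.9143e+00] F u -5.92 v -0.25 z 3.60 M [0.86 0.3  0.04] open 0.5
t 14.80 tcp cr x -47.02 y -0.28 z 31.61 rot [ 3.1412e+00 -2.4000e-03  1.9144e+00] F u -3.10 v -0.27 z 2.45 M [ 0.43  0.24 -0.03] open 0.9
```

Call:
send_rows(
  plan="-2 0 0 0 0",
)

```text
t: 14.9
eef_pos: [563.1, -86.7, 31.6]
tcp_rot: [-3.141, -0.003, 1.914]
ft_force: [-3.3, 7.9, 4.1]
opening: 0.002
```

```bash
python3 -c "
from st import *
st()
for i in range(3): p=eyes.read_camera('side');st()"
```

```text
t 14.90 tcp cr x -45.59 y -0.52 z 31.63 rot [-3.1413 -0.0033  1.9144] F u -8.53 v -0.44 z 4.09 M [1.27 0.48 0.08] open 0.2
t 14.95 tcp cr x -45.37 y -0.55 z 31.65 rot [-3.1412 -0.0033  1.9143] F u -5.63 v -0.06 z 3.70 M [0.87 0.31 0.07] open 0.5
t 15.00 tcp cr x -45.40 y -0.54 z 31.64 rot [-3.1413e+00 -3.1000e-03  1.9144e+00] F u -5.42 v 0.15 z 2.78 M [0.72 0.4  0.03] open 0.3
t 15.05 tcp cr x -45.40 y -0.53 z 31.64 rot [-3.1413e+00 -3.0000e-03  1.9145e+00] F u -5.48 v -1.35 z 3.40 M [0.72 0.38 0.01] open 0.7
```

Call:
send_rows(
  plan="-1.5 0.3 0 0 0; -1.5 0 0 0 0",
)

```text
t: 15.25
eef_pos: [563.1, -88.1, 31.6]
tcp_rot: [-3.139, -0.006, 1.915]
ft_force: [-2.3, 10.6, 4.2]
opening: 0.005
```

```bash
python3 -c "
from st import *
st()
for i in range(3): p=shot('side','s12.png');st()
cv2.imwrite('pics/s12c.png',cv2.resize(p['image'][180:300,240:350,::-1],None,fx=5,fy=5,interpolation=cv2.INTER_CUBIC))
q=shot('scene','c12.png')
cv2.imwrite('pics/c12c.png',cv2.resize(q['image'][170:290,200:320,::-1],None,fx=5,fy=5,interpolation=cv2.INTER_CUBIC))
"
```

```text
t 15.25 tcp cr x -44.30 y -0.96 z 31.65 rot [-3.1391 -0.006   1.9145] F u -10.73 v 1.41 z 4.16 M [ 1.62  0.33 -0.02] open 0.5
t 15.30 tcp cr x -44.21 y -0.94 z 31.66 rot [-3.1392 -0.0061  1.9144] F u -9.08 v -0.07 z 4.58 M [1.43 0.42 0.02] open 0.7
t 15.35 tcp cr x -44.26 y -0.94 z 31.64 rot [-3.1392 -0.0059  1.9146] F u -10.08 v -0.78 z 4.80 M [1.33 0.36 0.02] open 0.4
t 15.40 tcp cr x -44.24 y -0.96 z 31.63 rot [-3.1392 -0.0059  1.9146] F u -8.24 v -0.74 z 4.29 M [1.28 0.43 0.04] open 0.2
```

View pics/s12c.png

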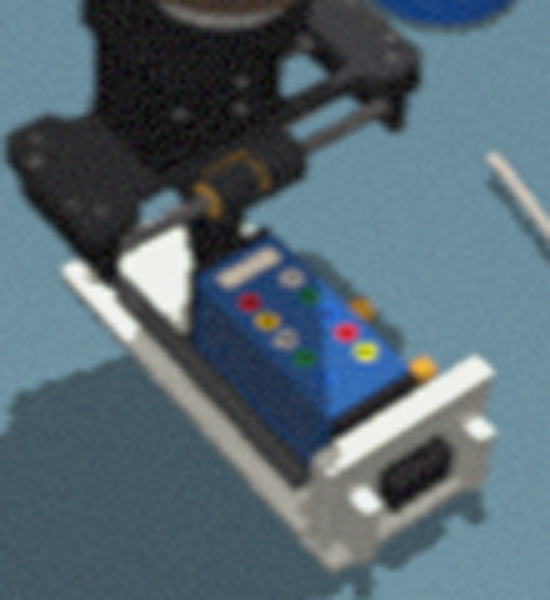

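View pics/c12c.png

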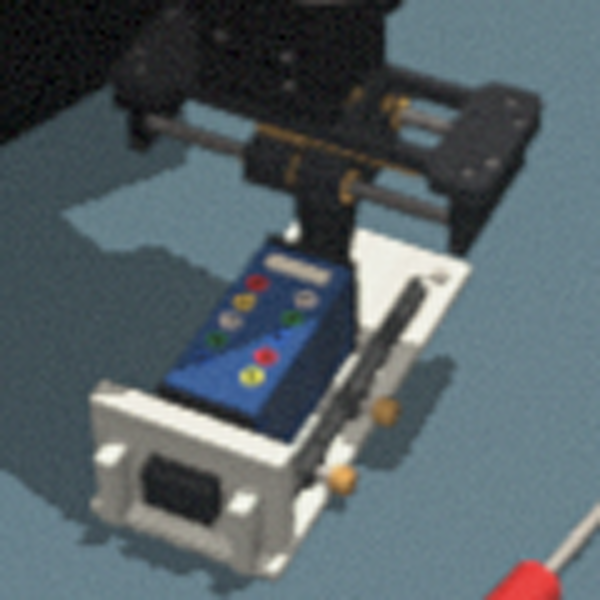

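```bash
python3 -c "
from st import *
F=[]
for i in range(10):
  p=eyes.read_camera('side');s=env.state();F.append([*s['ft_force'],*s['moment']])
F=np.array(F);print(F[:,:2]@u,(F[:,:2]@u).mean(),F.mean(0));st()"
```

```text
[ -8.93604484  -8.75831588  -8.52503334  -8.28451461  -9.29461837
  -8.81181072  -9.26386406 -10.14423339  -9.66095839  -9.19987211] -9.087926571078686 [-3.18552063  8.51185359  4.79056431  1.31879657  0.40165457  0.02574385]
t 15.95 tcp cr x -44.25 y -0.95 z 31.66 rot [-3.1392 -0.0058  1.9146] F u -9.20 v -0.29 z 4.52 M [1.33 0.4  0.02] open 0.3
```

Call:
send_rows(
  plan="-1.8 0.3 -0.2 0 0",
)

```text
t: 16.05
eef_pos: [563.2, -88.7, 31.7]
tcp_rot: [-3.138, -0.008, 1.915]
ft_force: [-3.6, 9.6, 0.9]
opening: 0.005
```

```bash
python3 -c "
from st import *
F=[]
st()
for i in range(8):
  p=eyes.read_camera('side');s=env.state();F.append([*s['ft_force'],*s['moment']])
F=np.array(F);print(F[:,:2]@u,(F[:,:2]@u).mean(),F.mean(0));st()"
```

```text
t 16.05 tcp cr x -43.62 y -1.05 z 31.70 rot [-3.1379 -0.0075  1.9149] F u -10.30 v -0.11 z 0.92 M [1.49 0.38 0.01] open 0.4
[-10.33866736  -9.83983816  -9.38300751  -9.87872307  -9.33587981
  -9.02857832  -9.29683458  -8.53707099] -9.454824973345255 [-2.84484234  9.02562589  2.89922718  1.37753702  0.40385982  0.03402051]
t 16.45 tcp cr x -43.46 y -1.05 z 31.68 rot [-3.138  -0.0074  1.9148] F u -8.54 v -0.62 z 4.16 M [1.33 0.37 0.02] open 0.7
```

Call:
send_rows(
  plan="-2 0.3 -0.2 0 0",
)

```text
t: 16.55
eef_pos: [563.3, -89.5, 31.7]
tcp_rot: [-3.136, -0.01, 1.915]
ft_force: [-3.6, 11.7, 3.8]
opening: 0.005
```

```bash
python3 -c "
from st import *
F=[]
st()
for i in range(10):
  p=eyes.read_camera('side');s=env.state();F.append([*s['ft_force'],*s['moment']])
F=np.array(F);print(F[:,:2]@u,(F[:,:2]@u).mean(),F.mean(0));st()"
```

```text
t 16.55 tcp cr x -42.89 y -1.22 z 31.71 rot [-3.1364 -0.0095  1.9149] F u -12.23 v 0.63 z 3.78 M [1.86 0.45 0.01] open 0.5
[-10.92782417 -10.61379978 -11.06906181 -11.13331499 -10.18260329
 -10.67297122 -10.06952175 -11.15230082 -10.58049615 -10.08904257] -10.649093653889386 [-3.44745992 10.07748524  2.99808797  1.62906818  0.46069882  0.0337643 ]
t 17.05 tcp cr x -42.77 y -1.21 z 31.71 rot [-3.1365 -0.0093  1.915 ] F u -10.09 v -0.01 z 2.27 M [1.6  0.44 0.06] open 0.2
```

```bash
python3 -c "
from st import *
F=[]
for i in range(80):
  p=eyes.read_camera(['side','scene'][i%2]);s=env.state();F.append(s['ft_force'])
F=np.array(F)[:,:2]@u;print(F.min(),F.max(),F[:20].mean(),F[20:40].mean(),F[40:60].mean(),F[60:].mean());st()
q=shot('scene','c13.png');p=shot('side','s13.png')
a=cv2.resize(q['image'][170:290,200:320,::-1],(390,390),interpolation=cv2.INTER_CUBIC)
b=cv2.resize(p['image'][180:300,235:355,::-1],(390,390),interpolation=cv2.INTER_CUBIC)
cv2.imwrite('pics/f13.png',np.hstack([a,b]))
"
```

```text
-11.685033268560115 -9.409780454377499 -10.72375311086584 -10.656152641048058 -10.461582568331995 -10.219881087164362
t 21.05 tcp cr x -42.77 y -1.18 z 31.72 rot [-3.1365 -0.0093  1.9149] F u -9.54 v 0.61 z 4.05 M [1.64 0.42 0.02] open 0.8
```

View pics/f13.png

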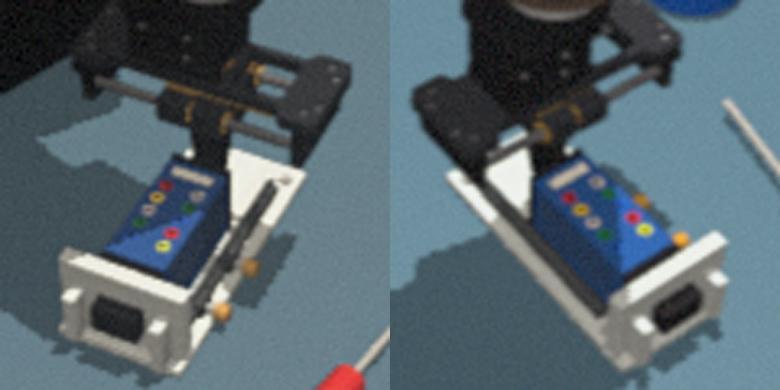

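View pics/s13.png

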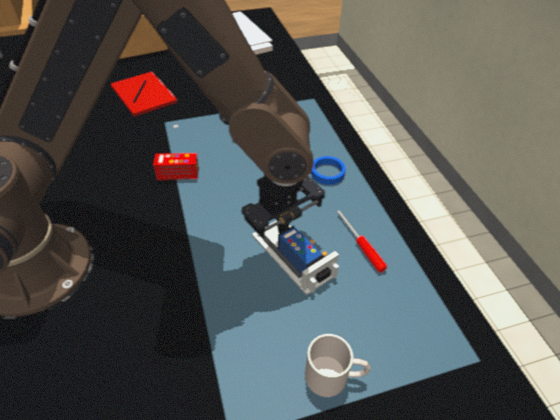

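```bash
python3 -c "
from st import *
print(job_done());st()"
```

```text
the job is handed in; nothing more can be done
None
the job is handed in; nothing more can be done
```

I laid the blue module flat between the cradle guides with its gold pads towards the contact block. I then slid it on by pushing its rear with the shut fingers, and handed the job in with the arm still pushing.

- **Push:** over the last 4 s before hand-in, the wrist force along the pushing direction stayed between 9.4 and 11.7 N. Its average eased from 10.7 to 10.2 N while the arm pose stayed the same, with no backing off.
- **Spring force:** the wrist reading includes 1 to 3 N of sliding friction that I could not separate out. The contacts themselves may see about 8 to 10.5 N. That is well short of bottoming at about 18 N.
- **Placing:** during placing, the load came off the gripper at the expected height. The last pictures show the module flat and seated against the block.
- **Other objects:** the arm touched nothing but the module. The screwdriver, tape and mug look undisturbed. The grey module was behind the arm in the last picture, so I did not check it again.
- **Small disagreements:**
  - The camera fixes of the cradle differed by about 1 mm.
  - The fingers pushed about 1 mm off the channel's centre line.
  - They also pressed down about 3 to 4 N on the module's rear.
- **Time:** the robot's clock stood at about 21 s of the 58 s allowed at hand-in.

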